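Clamp a capsule board with the star wheel

ROBOT

A 6-joint arm with a two-finger parallel gripper is mounted at the origin on the work surface. World frame = base frame: x ahead of the robot, y to its left, z up, the work surface at z = 0. Lengths are in m, angles in degrees, forces in N, time in s.
With the tool pointing down it reaches from about 0.35 to 1 m from the base axis. Payload 7.1 kg.
Tool frame: the origin (TCP) lies midway between the tips of the shut fingers; the grasp point (between the pads) lies 19 mm behind it (arm.grip_depth is the distance from the TCP to the grasp point, in m); z points along the fingers, y is the line along which they close (so a half turn about z gives the same grasp; the last joint's range is limited). The gripper opens to 85 mm and grips with 20 to 120 N. Pads are 22 mm wide; open, the fingers measure 114 mm over their backs; the gripper's body (76 mm by 85 mm) begins 54 mm behind the grasp point. The pads swing forward as they close: fully open they stand 13 mm farther back than shut.
Start: joints at [-77.75, 24.242, 93.386, -0, 62.372, -1.089], TCP at [0.144, -0.608, 0.231] pointing down, gripper open.
Joint ranges: [-172.04, 172.04], [-51.8, 120.97], [4.93, 147.93], [-75.15, 255.16], [6.16, 154.13], [-145.62, 145.62]. Speed limits (degrees/s): [136.94, 136.94, 172.46, 180, 180, 180].

INTERFACE

Orientations are given as [roll, pitch, yaw] about the fixed x, y, z axes, in that order (R = Rz(yaw) Ry(pitch) Rx(roll)).
In Python, from workcell import arm, viewer gives the robot as it stands. The module is installed in compiled form; this text tells all that it offers.
- The arm moves only by the tool servo_tool, never from a script. Its argument "moves" is a list that holds one entry, the list of rows, each a list of 7 numbers: the turn, a rotation vector about the tool's x, y, z in rad, then the shift along the tool's x, y, z in mm, then the closure, from 0 (fully open) to 1 (shut). A call has 1 to 5 rows; each row is the pose to reach, as a shift and turn from the pose commanded when the call began, along the tool's axes at that moment; what a row does not reach only later rows make up. A row lasts 1/12 s, in which the tool goes at most 41.7 mm and 7.16 degrees, less where a joint would pass 70% of its speed; a pose out of reach is approached as far as the arm can. A call with a gripper value outside its range is refused whole. The fingers move at their own pace and stop on an object; "grip_force" is the grip in N (left out, the last holds). Time passes only in rows, so rows that repeat a pose let the fingers close. It gives the time, the measured TCP pose, the force, the opening and the grip force at its end, in the units of the state.
- arm.read_state(): the state, without advancing time (a new reading comes with each control period).
- viewer.get_image(name): name is "side" or "top" or "wrist"; returns (picture, depth): 400x640x3 uint8, red, green, blue; 400x640 float32, m along the optical axis (not along the pixel's ray), 0 where there is no reading.
- viewer.calibration(name): a dict with "camera_matrix" (3x3 intrinsics, pixels), "k1" (the pictures are not rectified: a ray, as slopes to the right and down, at radius r is drawn at 1 + k1 r^2 times it, then the intrinsics apply), "eye" and "rotation" of the camera in the world. Camera axes: x right, y down, z forward; pixel columns grow to the right and rows downward; lengths in m; the calibration is good to about 2 mm. A picture is of the moment at which its call begins: read the wrist's pose just before it. calibration takes no time and is no camera call; for the wrist camera it gives the pose at the moment of the call.
- arm.hand_in(): hands the job in; it is judged then, once.
Trained networks look in the newest picture that a camera, given by its name, has taken for a name from the list of things; names that differ only in an ending like _2 or _b are one class to them, and where a whole thing is asked for, a point or a joint stands for the part that bears it (a point fixed in the world has none). Each returns a list of dicts, best first, with "p" (0 to 1); they miss things now and then, are a little off and sometimes report something else, mostly with a low value. They report only what shows in the picture. A call takes as long as a camera call. They do not tell look-alikes from the thing itself.
- viewer.look_for(label, camera): "box" ([left, top, width, height] in pixels, round what is visible of it).
- viewer.mark_of(label, camera): "xy" ([column, row] in pixels: a listed point, or the origin of a listed thing).
The state is a dict: "t": time; "joint_pos": joint angles; "joint_velocities": joint speeds; "joint_torque": joint torques, N m; "tool_pos": TCP position; "tcp_rot": TCP orientation; "ft_force": force on the tool from outside, world axes, zero at the start; "ft_torque": the same for the moment, N m; "gripper_width": finger opening in m; "grasp_force": force on a finger pad.
Only numpy, scipy, OpenCV 4.12 (cv2) and the standard library are available. Lean on these libraries where they do the work, as an engineer would, in place of code of your own. Each camera call takes 0.05 s, during which the arm holds its last target. There are 200 camera calls.

TASK

Lay the filled capsule board flat in the channel of the clamp bed, between the two side rails and between jaw and end stop. Then push the spokes of the star wheel round clockwise, one after another, with the side of the gripper until the jaw has the board snug against the end stop and stays tight when you let go; move the jaw only by the wheel, do not force the wheel, and leave the other things on the bench alone.

Things in the scene. Friction and masses are not known exactly. Their poses are not given: they have to be found in the camera images.
- board_mid (a point): Loose capsule board, 0.2 to 0.4 kg: slab 70 x 110 x 20 mm (x, y, z), white with brown top and rows of green-white capsules; on it a white upright grip rib 12 mm thick (x), 60 long (y), 26 high. Point on its vertical centre line 23 mm above its underside (3 mm above the slab's top); axes are the board's. Starts flat on the bench; either end may go first.
- bed: Fixed clamp bed: aluminium plate 200 (x) x 370 (y) x 10 mm thick. Origin: at bench level under the wheel's axis; own +y is the way the jaw closes, z up. Plate runs from y = -100 to 270 mm. White gear housing under the wheel: x within +-50, y -65 to 25 mm, top at z = 38 mm.
- channel (a point): Point on the channel's floor (bed plate's top, 10 mm above the bench), at the bed's x = 0, y = 166 mm; axes are the bed's. Two side rails along y, 82 mm apart inside, from the bed's y = 105 to 260 mm, tops at z = 19.5 mm. The far end is a steel end stop (90 mm wide, top at z = 38 mm), its inner face bolted anywhere from y = 236 to 248 mm in the bed's frame, not measured.
- guard (a point): Clear half guard over the wheel's own -x half (bed axes): plate 5 mm thick, top at z = 92 mm, from the bed's x = -100 to +10 mm, y within +-100 mm, with an upright wall at x = -97 mm. The point is the middle (y = 0) of its top edge at x = +10 mm. Spokes can be reached only from above, on the bed's +x side.
- wheel: Star wheel, upright axis: black hub 44 mm across, 57 to 83 mm above the bench; five bare round steel spokes 12 mm thick, centre lines 70 mm above the bench, tips 85 mm from the axis. Origin on the axis at spoke height; one spoke along its own x, the rest every 72 degrees. Clockwise from above closes the jaw 13 mm per rad; stays where left. Needs 2.2 to 3.8 rad: several spokes.
- wheel_top (a point): Centre of the hub's top, 83 mm above the bench. How the wheel feels: it turns stiffly, 0.25 N m (4 N on a spoke 62 mm from the axis). Once jaw, board and stop meet, the push climbs within a few mm of spoke travel: 10 to 13 N at 62 mm from the axis is snug; more than 20 N on a spoke cracks capsules.
- jaw_face (a point): Middle of the jaw's flat pressing face (66 mm wide, from z = 14 to 34 mm, point at z = 24 mm); the steel jaw slides along the bed's own y, face at y = 90 mm with the wheel at its open end. The wheel starts 0 to 0.5 rad from there.
- jaw: The steel jaw itself, its face plate carried on stiff rubber buffers (30 N per mm); origin on the bed's origin when fully open, moving along the bed's own y as it closes.
- board: The capsule board's body; origin at the centre of its underside.
- jar: White jar 72 mm across, 100 mm tall, a bystander; origin at the centre of its underside.
- beaker: Steel beaker 68 mm across, 85 mm tall, a bystander; origin at the centre of its underside.
- spatula: Steel spatula lying on the bench, a bystander; origin about its middle.
There are look-alikes about, which are no part of the job. What is shaped like the board but orange or yellow is not meant.

How it is judged (in metres and radians):
On the way, in this order (a step that is already met when the one before it is completed fails the run):
1. the board lies flat in the channel, let go (x of board in the frame of bed between -0.008 and 0.008 m and z of board in the frame of bed below 0.0125 m and angle between board's own z axis and vertical below 0.05 rad and y of board in the frame of jaw_face above 0.05 m and y of board in the frame of bed below 0.197 m and contact force between the fingers and board below 0.3 N), for 0.2 s.
2. the jaw has been wound up tight on the board (contact force between jaw and board above 12 N), for 0.2 s.
At the end, for the whole second after the job is handed in: The board lies flat (within 2.5 mm of the channel floor, tilt under 0.05 rad) and square (within 0.05 rad) in the channel, within 8 mm of its centre line, gripped between jaw and end stop with more than 8 N after release; board and wheel at rest (x of board in the frame of bed between -0.008 and 0.008 m and z of board in the frame of bed below 0.0125 m and angle between board's own z axis and vertical below 0.05 rad and angle between the y axis of board and the y axis of bed, either way round below 0.05 rad and contact force between jaw and board above 8 N and linear speed of board below 0.01 m/s and angular speed of wheel below 0.05 rad/s); the robot touches nothing.
It fails at once if a spoke is pushed with more than 20 N (contact force between the fingers and wheel above 20 N).
It fails at once if another part of the arm pushes the wheel with more than 20 N (contact force between the arm and wheel above 20 N).
It fails at once if the jaw is pushed directly by the robot (more than 6 N) (contact force between any of the fingers, the arm and jaw above 6 N).
It fails at once if a bystander is moved by more than 20 mm (distance of any of jar, beaker, spatula from where it was at the start of the episode above 0.02 m).
It also fails if it takes over 72 s, if anything falls off the work surface, if the arm or the gripper's body presses on something with over 40 N, if the wrist force passes 120 N, or if a joint passes its speed limit or range.

## Working session

There is one attempt and no reset: what is moved stays moved. The work goes in short steps, Python scripts to look and compute and a tool call to move; the robot and the scene stay as the last step left them, time stands still between calls to the robot, and variables do not carry over. Pictures are saved under pics/ and viewed, at most 10 in all, crops included, and the job is handed in when it is done.

Besides the shell and the picture viewer there is one more tool, called after "Request:" as name(argument=value, ...), one argument or row to a line, values as JSON. servo_tool: Moves the arm, as the interface text tells. Its arguments: {"type":"object","properties":{"moves":{"type":"array","items":{"type":"array","items":{"type":"array","items":{"type":"number"}}}},"grip_force":{"type":"number"}},"required":["moves"]}

```bash
mkdir -p pics
cat > h.py <<'E'
import numpy as np, cv2
from workcell import arm, viewer
def pt(cam,uv,z=None,depth=None,cal=None):
    c=cal or viewer.calibration(cam); K=np.array(c["camera_matrix"]); k1=c["k1"]
    d=np.array([(uv[0]-K[0,2])/K[0,0],(uv[1]-K[1,2])/K[1,1]]); s=d.copy()
    for _ in range(20): s=d/(1+k1*(s@s))
    r=np.array(c["rotation"])@np.array([s[0],s[1],1]); e=np.array(c["eye"])
    return e+r*(depth if depth is not None else (z-e[2])/r[2])
def save(n,img): cv2.imwrite("pics/"+n+".png",img[:,:,::-1])
E
python3 - <<'E'
from h import *
s=arm.read_state(); print(s)
for cam in ["top","side"]:
    im,d=viewer.get_image(cam); save(cam+"0",im); np.save(cam+"d.npy",d); c=viewer.calibration(cam); print(cam,c)
    for l,z in [("board_mid",.023),("bed",0),("channel",.01),("guard",.092),("wheel",.07),("wheel_top",.083),("jaw_face",.024),("jar",0),("beaker",0),("spatula",0)]:
        r=viewer.mark_of(l,cam)
        print(l,[(np.round(q["xy"],1),round(q["p"],2),np.round(pt(cam,q["xy"],z,cal=c),3)) for q in r[:3]])
E
```

```text
{'t': 0.0, 'joint_pos': array([-7.77518175e+01,  2.42849720e+01,  9.34320817e+01,  1.14662305e-03,
        6.23710786e+01, -1.09132809e+00]), 'joint_velocities': array([-0.01920303, -0.00508798, -0.02304787, -0.03702382,  0.07569235,
        0.03756487]), 'joint_torque': array([ 8.79813888e-04, -5.57387567e+01, -2.81745476e+01, -9.11235315e-05,
        7.15679504e-03, -2.91771778e-05]), 'tool_pos': array([ 0.14408615, -0.60760368,  0.23053534]), 'tcp_rot': array([-1.79911903e+02, -2.69344628e-03,  1.33389760e+01]), 'ft_force': array([-0.57790328, -0.49555396, -0.15952426]), 'ft_torque': array([-0.02151842, -0.01544761,  0.04281873]), 'grasp_force': 0.0, 'gripper_width': 0.08574200846711776}
top {'camera_matrix': array([[405.73974509,   0.        , 319.46415915],
       [  0.        , 405.73974509, 193.85125386],
       [  0.        ,   0.        ,   1.        ]]), 'k1': -0.029745396117159723, 'eye': array([0.3740031 , 0.08950004, 1.11933488]), 'rotation': array([-168.02342398,   -0.2552877 ,  -95.51896489])}Traceback (most recent call last):
  File "<stdin>", line 7, in <module>
  File "h.py", line 8, in pt
    return e+r*(depth if depth is not None else (z-e[2])/r[2])
                                                         ~^^^
IndexError: invalid index to scalar variable.
```

View pics/top0.png

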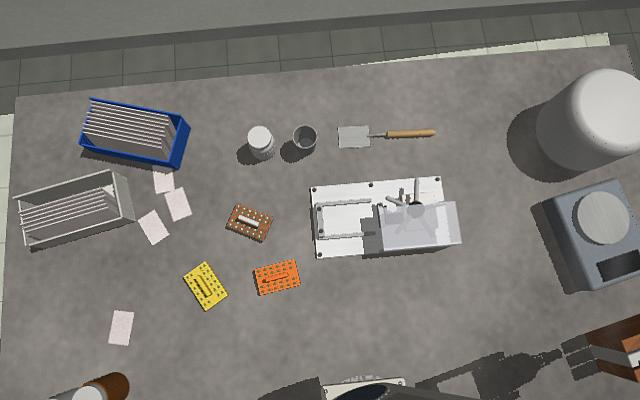

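The top view shows the brown-topped board at about (249,222), the look-alikes in yellow (205,286) and orange (276,277), the bed around (385,217) and the wheel hub near (415,208). "rotation" is rpy in degrees, so I'll fix the helper.

```bash
sed -i 's/^from workcell/from scipy.spatial.transform import Rotation as Ro\nfrom workcell/; s/np.array(c\["rotation"\])@/Ro.from_euler("xyz",c["rotation"],degrees=True).as_matrix()@/' h.py
python3 - <<'E'
from h import *
for cam in ["top","side"]:
    im,d=viewer.get_image(cam); save(cam+"0",im); np.save(cam+"d.npy",d); c=viewer.calibration(cam); print(cam,c["eye"],c["rotation"])
    if cam=="top": save("crop0",cv2.resize(im[165:315,170:480],None,fx=2.58,fy=2.58,interpolation=cv2.INTER_CUBIC))
    for l,z in [("board_mid",.023),("bed",0),("channel",.01),("guard",.092),("wheel",.07),("wheel_top",.083),("jaw_face",.024),("jar",0),("beaker",0),("spatula",0)]:
        r=viewer.mark_of(l,cam)
        print(l,[(np.round(q["xy"],1),round(q["p"],2),np.round(pt(cam,q["xy"],z,cal=c),3)) for q in r[:3]])
E
```

```text
top [0.3740031  0.08950004 1.11933488] [-168.02342398   -0.2552877   -95.51896489]
board_mid [(array([279. , 279.3]), 0.9, array([0.385, 0.191, 0.023])), (array([247.2, 224. ]), 0.87, array([0.54 , 0.266, 0.023])), (array([203.9, 287.6]), 0.8, array([0.382, 0.39 , 0.023]))]
bed [(array([406.3, 215.9]), 0.63, array([ 0.524, -0.174,  0.   ]))]
channel [(array([352.9, 213.8]), 0.96, array([ 0.543, -0.025,  0.01 ]))]
guard [(array([414.3, 205.3]), 0.7, array([ 0.537, -0.177,  0.092]))]
wheel [(array([263.2, 150.5]), 0.6, array([0.729, 0.203, 0.07 ])), (array([413.9, 207.5]), 0.49, array([ 0.535, -0.18 ,  0.07 ])), (array([387.7, 138.2]), 0.23, array([ 0.732, -0.137,  0.07 ]))]
wheel_top [(array([413.2, 203.3]), 0.58, array([ 0.544, -0.177,  0.083]))]
jaw_face [(array([379.4, 214.9]), 0.53, array([ 0.531, -0.095,  0.024]))]
jar [(array([266.4, 148.2]), 0.97, array([0.759, 0.201, 0.   ]))]
beaker [(array([248.6, 222.8]), 0.61, array([0.547, 0.266, 0.   ])), (array([306.7, 147.3]), 0.56, array([0.75 , 0.085, 0.   ]))]
spatula [(array([384.9, 138.5]), 0.96, array([ 0.756, -0.144,  0.   ]))]

[... 217 characters left out ...]
(array([381.1, 269. ]), 0.59, array([0.403, 0.195, 0.023]))]
bed [(array([300.1, 270.7]), 0.7, array([0.562, 0.239, 0.   ])), (array([371.4, 167.3]), 0.61, array([ 0.53 , -0.185,  0.   ]))]
channel [(array([354.8, 196.8]), 0.86, array([ 0.529, -0.026,  0.01 ]))]
guard [(array([369.4, 140.3]), 0.64, array([ 0.538, -0.175,  0.092]))]
wheel []
wheel_top [(array([370.9, 144.7]), 0.54, array([ 0.532, -0.169,  0.083]))]
jaw_face [(array([362.2, 173.7]), 0.64, array([ 0.536, -0.112,  0.024]))]
jar [(array([228., 239.]), 0.96, array([0.755, 0.211, 0.   ]))]
beaker [(array([370. , 168.6]), 0.58, array([ 0.532, -0.178,  0.   ]))]
spatula [(array([291.6, 156. ]), 0.93, array([ 0.771, -0.162,  0.   ]))]
```

View pics/crop0.png

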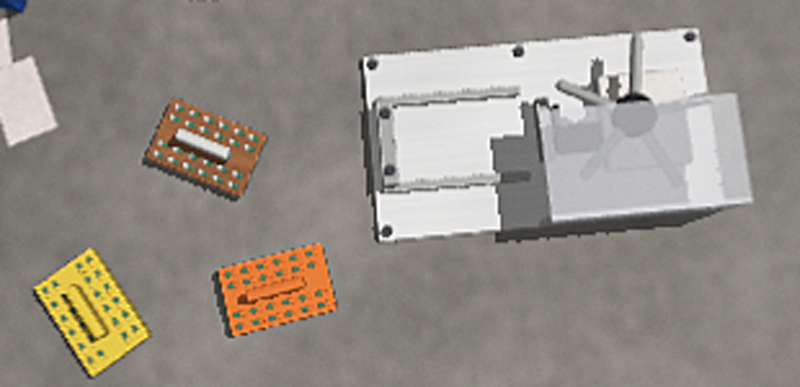

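View pics/side0.png

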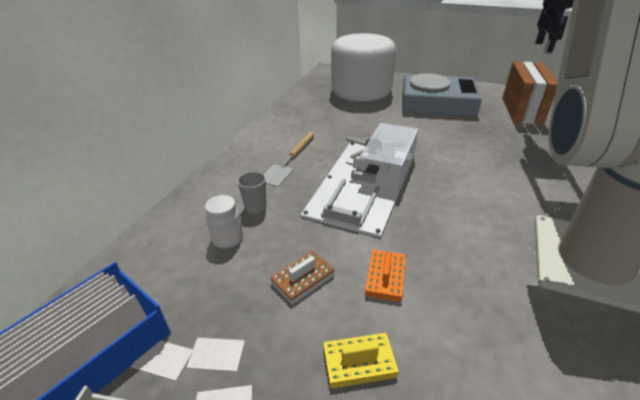

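The crop shows that the only brown-topped board with a white rib is at (249,222) in the full image. The others, yellow at (205,286) and orange at (276,277), are the look-alikes. The side view agrees, with the brown board at (301,272) → (0.549,0.259). The guard covers the near half, so bed +x ≈ world +x and bed +y ≈ world +y.

Run:
```python
from h import *
c=viewer.calibration("top")
f=lambda u,v,z: pt("top",(u/2.58+170,v/2.58+165),z,cal=c)
P={}
for n,u,v,z in [("bedTL",361,56,.01),("bedTR",699,28,.01),("bedBL",379,241,.01),("rib1",178,133,.046),("rib2",230,158,.046),("b1",178,97,.02),("b2",268,136,.02),("b3",238,200,.02),("b4",144,163,.02),("hub",635,117,.083),("spoke",636,36,.07),("spoke2",560,84,.07),("stopTL",378,101,.038),("stopBL",388,190,.038)]:
    P[n]=f(u,v,z); print(n,np.round(P[n],3))
a=lambda p,q: np.degrees(np.arctan2(*(P[q]-P[p])[1::-1]))
print("bed y dir",a("bedTR","bedTL"),"stop x dir",a("stopBL","stopTL"),"bedx",a("bedBL","bedTL"),"rib",a("rib2","rib1"),a("b2","b1"),a("b3","b4"),"centre",np.mean([P["b%d"%i] for i in (1,2,3,4)],0))
print(np.linalg.norm(P["bedTR"]-P["bedTL"]),np.linalg.norm(P["bedBL"]-P["bedTL"]))
w=viewer.calibration("wrist"); s=arm.read_state(); R=Ro.from_euler("xyz",s["tcp_rot"],degrees=True)
print("wrist cam in tool", R.inv().apply(w["eye"]-s["tool_pos"]), R.inv().as_matrix()@Ro.from_euler("xyz",w["rotation"],degrees=True).as_matrix()[:,2])
```

```text
bedTL [0.631 0.087 0.01 ]
bedTR [ 0.627 -0.286  0.01 ]
bedBL [0.431 0.086 0.01 ]
rib1 [0.559 0.283 0.046]
rib2 [0.528 0.231 0.046]
b1 [0.602 0.285 0.02 ]
b2 [0.551 0.193 0.02 ]
b3 [0.487 0.229 0.02 ]
b4 [0.535 0.325 0.02 ]
hub [ 0.525 -0.182  0.083]
spoke [ 0.611 -0.199  0.07 ]
spoke2 [ 0.568 -0.113  0.07 ]
stopTL [0.574 0.073 0.038]
stopBL [0.48  0.072 0.038]
bed y dir 89.41008907350535 stop x dir 0.8705812717294094 bedx 0.1698796687792607 rib 59.08911924435474 61.12831368472352 63.36089947151083 centre [0.54369093 0.25812875 0.02      ]
0.37229158415817987 0.20001823688995626
wrist cam in tool [ 0.08388602 -0.00135357 -0.14275081] [-3.23755206e-01  8.70072892e-04  9.46140481e-01]
```

Request:
servo_tool(
  moves=[
    [[0,0,0,25,-31,0,0],[0,0,0,49,-62,0,0],[0,0,0,74,-94,0,0],[0,0,0,98,-125,0,0],[0,0,0,123,-156,0,0]],
  ],
)

```text
t: 1.62
tool_pos: [0.2281, -0.4263, 0.2313]
tcp_rot: [180.0, -0.0, 13.3]
ft_force: [0.9, 0.1, 1.1]
gripper_width: 0.0858
grasp_force: 0.0
```

Request:
servo_tool(
  moves=[
    [[0,0,0,25,-31,0,0],[0,0,0,49,-62,0,0],[0,0,0,74,-94,0,0],[0,0,0,98,-125,0,0],[0,0,0,123,-156,0,0]],
  ],
)

```text
t: 2.03
tool_pos: [0.3119, -0.2461, 0.2316]
tcp_rot: [180.0, -0.0, 13.3]
ft_force: [1.0, -0.7, 0.2]
gripper_width: 0.0854
grasp_force: 0.0
```

Request:
servo_tool(
  moves=[
    [[0,0,0,25,-31,0,0],[0,0,0,49,-62,0,0],[0,0,0,74,-94,0,0],[0,0,0,98,-125,0,0],[0,0,0,123,-156,0,0]],
  ],
)

```text
t: 2.45
tool_pos: [0.3957, -0.0657, 0.2317]
tcp_rot: [180.0, -0.0, 13.3]
ft_force: [-0.1, -0.6, -0.4]
gripper_width: 0.0854
grasp_force: 0.0
```

Request:
servo_tool(
  moves=[
    [[0,0,0,25,-31,0,0],[0,0,0,49,-62,0,0],[0,0,0,74,-94,0,0],[0,0,0,98,-125,0,0],[0,0,0,123,-156,0,0]],
  ],
)

```text
t: 2.87
tool_pos: [0.4793, 0.1147, 0.2315]
tcp_rot: [180.0, -0.0, 13.4]
ft_force: [0.6, -0.7, 0.2]
gripper_width: 0.0857
grasp_force: 0.0
```

Request:
servo_tool(
  moves=[
    [[0,0,-0.12,24,-31,0,0],[0,0,-0.24,48,-62,0,0],[0,0,-0.36,72,-94,0,0],[0,0,-0.48,96,-125,0,0],[0,0,-0.6,96,-125,0,0]],
  ],
)

```text
t: 3.28
tool_pos: [0.5463, 0.2623, 0.2316]
tcp_rot: [180.0, -0.3, 48.2]
ft_force: [-0.4, 0.9, 0.1]
gripper_width: 0.0852
grasp_force: 0.0
```

Request:
servo_tool(
  moves=[
    [[0,0,-0.12,0,0,0,0],[0,0,-0.23,0,0,0,0],[0,0,-0.23,0,0,0,0]],
  ],
)

```text
t: 3.53
tool_pos: [0.5435, 0.2567, 0.2311]
tcp_rot: [-180.0, 0.0, 61.1]
ft_force: [-0.1, 0.3, 0.2]
gripper_width: 0.0852
grasp_force: 0.0
```

```bash
cat > seg.py <<'E'
from h import *
s=arm.read_state(); c=viewer.calibration("wrist"); im,d=viewer.get_image("wrist"); save("w1",im)
print(s["tool_pos"],s["tcp_rot"])
for q in viewer.mark_of("board_mid","wrist"): print(q["xy"],q["p"],np.round(pt("wrist",q["xy"],.023,cal=c),4))
# depth cloud
v,u=np.mgrid[0:400:2,0:640:2]; 
P=np.array([pt("wrist",(a,b),depth=d[b,a],cal=c) if d[b,a]>0 else [9,9,9] for a,b in zip(u.ravel(),v.ravel())])
for n,lo,hi in [("slab",.014,.026),("rib",.038,.052)]:
    m=(abs(P[:,2]-(lo+hi)/2)<(hi-lo)/2)&(np.hypot(P[:,0]-.545,P[:,1]-.258)<.09)
    r=cv2.minAreaRect((P[m,:2]*1000).astype(np.float32)); print(n,m.sum(),r,np.round(cv2.boxPoints(r)).tolist(),P[m,2].mean())
E
python3 seg.py
```

```text
[0.54347312 0.25671115 0.23112306] [-1.79990481e+02  1.30154049e-02  6.11496354e+01]
[121.3, 130.2] 0.89 [0.3902 0.3854 0.023 ]
[323.6, 165.2] 0.87 [0.549  0.2566 0.023 ]
[229.7, 275.6] 0.82 [0.3953 0.196  0.023 ]
slab 1643 ((548.012451171875, 260.18145751953125), (109.72148895263672, 70.14628601074219), 62.3084602355957) [[491.0, 228.0], [554.0, 195.0], [605.0, 292.0], [542.0, 325.0]] 0.020494925511397647
rib 183 ((548.1100463867188, 261.0480041503906), (57.61649703979492, 9.704363822937012), 61.5382194519043) [[530.0, 238.0], [539.0, 233.0], [566.0, 284.0], [558.0, 289.0]] 0.04600649033376318
```

View pics/w1.png

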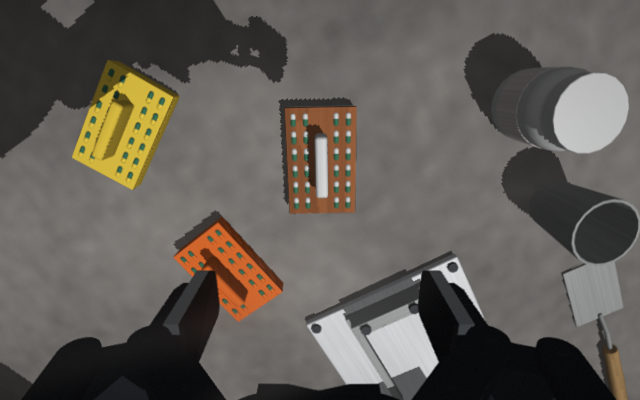

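The wrist picture shows the brown board with its white rib at (320,160), and its fitted size of 110 x 70 mm confirms it. I'll descend and grip.

Request:
servo_tool(
  moves=[
    [[0,0,-0.015,6,2,40,0],[0,0,-0.015,6,2,80,0],[0,0,-0.015,6,2,120,0],[0,0,-0.015,6,2,158,0],[0,0,-0.015,6,2,180,0]],
  ],
  grip_force=50,
)

```text
t: 4.05
tool_pos: [0.5462, 0.2594, 0.0476]
tcp_rot: [-179.8, 0.2, 61.5]
ft_force: [-0.2, 0.2, 0.5]
gripper_width: 0.0854
grasp_force: 0.0
```

Request:
servo_tool(
  moves=[
    [[0,0,0,0,0,15,0],[0,0,0,0,0,26,0],[0,0,0,0,0,26,0.5],[0,0,0,0,0,26,1],[0,0,0,0,0,26,1]],
  ],
)

```text
t: 4.47
tool_pos: [0.5492, 0.2609, 0.0266]
tcp_rot: [179.9, -0.1, 61.7]
ft_force: [-0.2, 0.5, 0.2]
gripper_width: 0.0515
grasp_force: 0.0
```

Request:
servo_tool(
  moves=[
    [[0,0,0,0,0,0,1],[0,0,0,0,0,0,1],[0,0,0,0,0,0,1],[0,0,0,0,0,0,1],[0,0,0,0,0,0,1]],
  ],
)

```text
t: 4.88
tool_pos: [0.5489, 0.261, 0.0265]
tcp_rot: [179.9, -0.1, 61.8]
ft_force: [-0.5, -1.0, 7.3]
gripper_width: 0.0109
grasp_force: 50.6
```

Gripped. I'll lift and carry it toward the bed, turning to yaw 90°.

Request:
servo_tool(
  moves=[
    [[0,0,0,0,0,-25,1],[0,0,0,0,0,-60,1],[0,0,0,0,0,-100,1],[0,0,0,0,0,-140,1],[0,0,0,0,0,-174,1]],
  ],
)

```text
t: 5.3
tool_pos: [0.548, 0.2605, 0.2016]
tcp_rot: [180.0, -0.0, 61.7]
ft_force: [0.7, 0.4, -3.4]
gripper_width: 0.0109
grasp_force: 49.7
```

Request:
servo_tool(
  moves=[
    [[0,0,-0.1,-32,13,0,1],[0,0,-0.2,-64,26,0,1],[0,0,-0.3,-96,39,0,1],[0,0,-0.4,-128,52,0,1],[0,0,-0.494,-159,65,0,1]],
  ],
)

```text
t: 5.72
tool_pos: [0.5291, 0.0882, 0.1992]
tcp_rot: [-180.0, 0.0, 90.4]
ft_force: [0.8, -0.9, -3.0]
gripper_width: 0.0108
grasp_force: 49.5
```

Request:
servo_tool(
  moves=[
    [[0,0,0,0,0,0,1],[0,0,0,0,0,0,1]],
  ],
)

```text
t: 5.88
tool_pos: [0.5295, 0.0881, 0.1992]
tcp_rot: [-180.0, 0.0, 89.8]
ft_force: [-0.0, -0.1, -3.1]
gripper_width: 0.0107
grasp_force: 49.6
```

```bash
cat > seg2.py <<'E'
from h import *
s=arm.read_state(); c=viewer.calibration("wrist"); im,d=viewer.get_image("wrist"); save("w2",im)
print(s["tool_pos"],s["tcp_rot"],s["gripper_width"])
for l,z in [("board_mid",None),("channel",.01),("jaw_face",.024),("wheel_top",.083),("guard",.092)]:
  for q in viewer.mark_of(l,"wrist")[:2]: print(l,q["xy"],round(q["p"],2),np.round(pt("wrist",q["xy"],z or s["tool_pos"][2],cal=c),4))
v,u=np.mgrid[0:400,0:640]
K=c["camera_matrix"]; x=np.stack([(u-K[0,2])/K[0,0],(v-K[1,2])/K[1,1]],-1); t=x.copy()
for _ in range(20): t=x/(1+c["k1"]*(t**2).sum(-1,keepdims=True))
R=Ro.from_euler("xyz",c["rotation"],degrees=True).as_matrix()
P=(np.concatenate([t,np.ones_like(t[...,:1])],-1)*d[...,None])@R.T+c["eye"]; P[d==0]=9
np.save("P.npy",P); np.save("im.npy",im)
Q=P.reshape(-1,3)
for n,lo,hi in [("plate",.006,.014),("rail",.0165,.0225),("stop",.034,.042),("held",s["tool_pos"][2]-.012,s["tool_pos"][2]+.005)]:
    m=(Q[:,2]>lo)&(Q[:,2]<hi)&(abs(Q[:,0]-.53)<.13)&(Q[:,1]>-.3)&(Q[:,1]<.2)
    if m.sum()<20: print(n,m.sum()); continue
    r=cv2.minAreaRect((Q[m,:2]*1000).astype(np.float32)); print(n,m.sum(),np.round(cv2.boxPoints(r),1).tolist(),r[2],Q[m,2].mean())
E
python3 seg2.py
```

```text
[0.52952947 0.08810072 0.19919328] [-1.79950729e+02  2.35994791e-03  8.98482966e+01] 0.01071293142589061
board_mid [319.3, 276.5] 0.84 [0.5301 0.0875 0.1992]
board_mid [157.6, 51.4] 0.69 [0.4691 0.1839 0.1992]
plate 6368 [[427.70001220703125, 199.8000030517578], [431.5, -162.0], [633.9000244140625, -159.8000030517578], [630.0, 201.89999389648438]] 0.6058940291404724 0.010328754463812736
rail 2452 [[382.1000061035156, 192.89999389648438], [512.4000244140625, -174.0], [555.0999755859375, -158.8000030517578], [424.79998779296875, 208.10000610351562]] 19.5487003326416 0.020244101608490637
stop 100 [[400.0, 188.39999389648438], [400.29998779296875, 167.10000610351562], [403.5, 167.10000610351562], [403.20001220703125, 188.39999389648438]] 0.7012889385223389 0.038116800472947354
held 18141 [[494.29998779296875, 31.899999618530273], [564.9000244140625, 31.799999237060547], [565.0, 142.3000030517578], [494.3999938964844, 142.39999389648438]] 89.94721984863281 0.1930897628320435
```

View pics/w2.png

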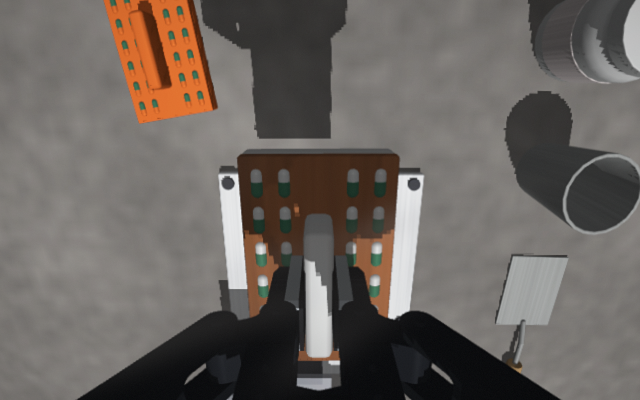

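The board hangs square and centred in the gripper: 110.5 x 70.6 mm, offset −1 mm in y. Next I'll fit the plate's side edges from the cloud.

Run:
```python
from h import *
P=np.load("P.npy")
L=[];Rr=[];F=[]
for v in range(185,300,3):
    m=abs(P[v,:,2]-.0103)<.003; u=np.where(m)[0]; l=u[u<260]; r=u[(u>380)&(u<440)]
    if len(l)>3: L.append(P[v,l.min()])
    if len(r)>3: Rr.append(P[v,r.max()])
for E in (L,Rr):
    E=np.array(E); b=np.median(E[:,0]); k=abs(E[:,0]-b)<.006; p=np.polyfit(E[k,1],E[k,0],1); print(len(E),k.sum(),"slope deg",np.degrees(np.arctan(p[0])),"x at y=-.02,-.18",np.polyval(p,[-.02,-.18,.05]), E[k,1].min(),E[k,1].max())
for u in list(range(222,236,2))+list(range(405,420,2)):
    m=np.where(abs(P[150:230,u,2]-.0103)<.003)[0]; print(u,np.round(P[150+m.min(),u],4) if len(m) else None)
```

```text
39 39 slope deg 0.38239087113137593 x at y=-.02,-.18 [0.43175492 0.43068707 0.43222211] -0.05418442698504436 0.07554065121250914
39 39 slope deg 0.3850037143910838 x at y=-.02,-.18 [0.6297109  0.62863576 0.63018128] -0.05433810925084451 0.07561588009272989
222 [0.4361 0.0874 0.008 ]
224 [0.4381 0.0874 0.008 ]
226 [0.4404 0.0878 0.0095]
228 [0.4424 0.0878 0.0096]
230 [0.4442 0.0876 0.0091]
232 [0.446  0.0875 0.0087]
234 [0.4479 0.0874 0.0081]
405 [0.6135 0.0862 0.0086]
407 [0.6154 0.0863 0.0088]
409 [0.6175 0.0861 0.0081]
411 [0.6191 0.0865 0.0096]
413 [0.621  0.0865 0.0097]
415 [0.6235 0.086  0.0077]
417 [0.6251 0.0863 0.0088]
419 [0.627  0.0864 0.0092]
```

Request:
servo_tool(
  moves=[
    [[0,0,0.004,-35,1,0,1],[0,0,0.004,-70,1,20,1],[0,0,0.004,-104,1,50,1],[0,0,0.004,-104,1,85,1],[0,0,0.004,-104,1,110,1]],
  ],
)

```text
t: 6.6
tool_pos: [0.5308, -0.0154, 0.0873]
tcp_rot: [-180.0, 0.0, 89.7]
ft_force: [-0.4, 0.1, -3.4]
gripper_width: 0.0109
grasp_force: 49.5
```

Request:
servo_tool(
  moves=[
    [[0,0,0,0,0,15,1],[0,0,0,0,0,30,1],[0,0,0,0,0,42,1],[0,0,0,0,0,49,1],[0,0,0,0,0,52,1]],
  ],
)

```text
t: 7.02
tool_pos: [0.531, -0.0137, 0.0364]
tcp_rot: [-179.9, -0.0, 89.9]
ft_force: [-8.0, 1.1, 39.9]
gripper_width: 0.011
grasp_force: 56.3
```

Run:
```python
from h import *
s=arm.read_state(); print(s["tool_pos"],s["tcp_rot"],s["ft_force"],s["gripper_width"])
```

```text
[ 0.53103156 -0.01374773  0.03642404] [-1.79918625e+02 -3.83286417e-03  8.98689986e+01] [-8.01005345  1.11572225 39.94484121] 0.011003088228567954
```

Request:
servo_tool(
  moves=[
    [[0,0,0,0,0,-1,1],[0,0,0,0,0,-1,1],[0,0,0,0,0,-1,1]],
  ],
)

```text
t: 7.27
tool_pos: [0.5321, -0.0141, 0.0391]
tcp_rot: [179.9, 0.0, 89.8]
ft_force: [0.8, 0.2, -3.2]
gripper_width: 0.011
grasp_force: 49.6
```

```bash
sed 's/"w2"/"w3"/' seg2.py > seg3.py; python3 seg3.py
```

```text
[ 0.5321067  -0.01411215  0.03910115] [1.79901718e+02 4.58617438e-03 8.98415040e+01] 0.011006343049068503
board_mid [319.4, 277.1] 0.94 [ 0.5328 -0.0151  0.0391]
jaw_face [314.3, 377.8] 0.63 [ 0.5298 -0.0908  0.024 ]
plate 63248 [[430.20001220703125, -124.19999694824219], [630.5, -125.5], [631.9000244140625, 87.0], [431.5, 88.30000305175781]] 89.63127899169922 0.010236694557090358
rail 9562 [[478.70001220703125, -91.0], [581.4000244140625, -92.0], [583.0, 76.30000305175781], [480.3999938964844, 77.30000305175781]] 89.4439697265625 0.01952381090978236
stop 10610 [[485.79998779296875, -88.30000305175781], [576.2999877929688, -88.5999984741211], [576.7999877929688, 77.0999984741211], [486.29998779296875, 77.4000015258789]] 89.80963897705078 0.03777217715395751
held 28175 [[485.70001220703125, -91.9000015258789], [576.2000122070312, -92.19999694824219], [576.7999877929688, 77.0999984741211], [486.29998779296875, 77.4000015258789]] 89.80963897705078 0.034978293330518384
```

View pics/w3.png

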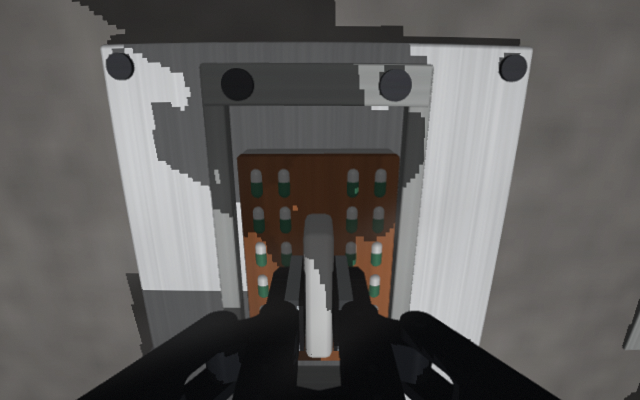

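The board sits centred between the rails (239–399 in the picture) and hangs about 2 mm above the floor. I'll lower it and release.

Request:
servo_tool(
  moves=[
    [[0,0,0,0,-1,2,1],[0,0,0,0,-1,2,1],[0,0,0,0,-1,2,0.2],[0,0,0,0,-1,2,0],[0,0,0,0,-1,0,0]],
  ],
)

```text
t: 7.98
tool_pos: [0.5301, -0.0142, 0.0382]
tcp_rot: [-180.0, -0.0, 89.8]
ft_force: [0.6, 0.2, 0.4]
gripper_width: 0.0465
grasp_force: 0.0
```

Request:
servo_tool(
  moves=[
    [[0,0,0,0,0,0,0],[0,0,0,0,0,0,0],[0,0,0,0,0,0,0],[0,0,0,0,0,0,0],[0,0,0,0,0,-5,0]],
  ],
)

```text
t: 8.4
tool_pos: [0.5297, -0.0142, 0.0428]
tcp_rot: [-179.9, -0.0, 89.8]
ft_force: [-0.5, 0.4, -0.6]
gripper_width: 0.0852
grasp_force: 0.0
```

Request:
servo_tool(
  moves=[
    [[0,0,0,0,0,-40,0],[0,0,0,0,0,-80,0],[0,0,0,0,0,-120,0],[0,0,0,0,0,-160,0],[0,0,0,0,0,-160,0]],
  ],
)

```text
t: 8.82
tool_pos: [0.5348, -0.0144, 0.2113]
tcp_rot: [179.3, 0.0, 89.8]
ft_force: [2.1, 0.2, -0.2]
gripper_width: 0.0856
grasp_force: 0.0
```

```bash
sed 's/"w2"/"w4"/' seg2.py > seg4.py; python3 seg4.py | head -8
python3 - <<'E'
from h import *
P=np.load("P.npy").reshape(-1,3); im=np.load("im.npy").reshape(-1,3).astype(int)
m=(abs(P[:,2]-.03)<.004)&(abs(P[:,0]-.53)<.05)&(P[:,1]>-.1)&(P[:,1]<.06)&(im[:,0]>im[:,2]*1.4)
r=cv2.minAreaRect((P[m,:2]*1000).astype(np.float32)); print(m.sum(),r,P[m,2].mean())
im,_=viewer.get_image("top"); save("crop2",cv2.resize(im[165:265,300:480],None,fx=4.4,fy=4.4,interpolation=cv2.INTER_CUBIC))
E
```

```text
[ 0.53477505 -0.01443313  0.21125889] [1.79260248e+02 3.45577900e-02 8.98315435e+01] 0.08562462748263022
board_mid [312.3, 176.2] 0.73 [0.5325 0.0324 0.2113]
jaw_face [311.9, 243.2] 0.79 [ 0.5306 -0.0884  0.024 ]
wheel_top [314.6, 355.7] 0.78 [ 0.5326 -0.1792  0.083 ]
guard [320.8, 366.6] 0.56 [ 0.5384 -0.1841  0.092 ]
guard [513.0, 279.7] 0.17 [ 0.7054 -0.0928  0.092 ]
plate 30612 [[428.70001220703125, -282.1000061035156], [629.5999755859375, -283.3999938964844], [632.0, 86.5999984741211], [431.0, 87.9000015258789]] 89.63643646240234 0.010273959057785945
rail 3492 [[428.3999938964844, -156.3000030517578], [579.9000244140625, -159.6999969482422], [585.2999877929688, 76.0999984741211], [433.70001220703125, 79.5]] 88.69685363769531 0.019703615433927228
5812 ((530.7471313476562, -14.964073181152344), (69.3923110961914, 109.33346557617188), 0.02679518610239029) 0.03032052149910533
```

View pics/w4.png

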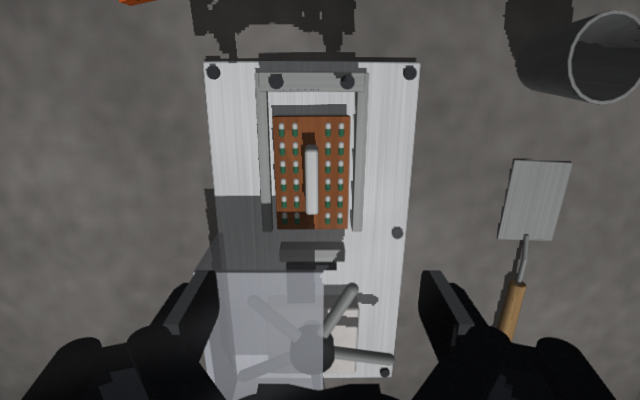

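The board lies flat: slab top at 0.0303, centre (0.5307,−0.0150), which is bed y ≈ 0.168, and square. Spokes show at (388,359) and (352,290). The fingers shut on the way to a spot above the wheel's open half.

Request:
servo_tool(
  moves=[
    [[0,0,0,-30,12,0,0.3],[0,0,0,-60,24,0,0.6],[0,0,0,-90,36,0,1],[0,0,0,-120,48,0,1],[0,0,0,-141,60,0,1]],
  ],
)

```text
t: 9.58
tool_pos: [0.5897, -0.1576, 0.2018]
tcp_rot: [-179.9, -0.0, 89.8]
ft_force: [0.3, 0.2, 0.3]
gripper_width: 0.0258
grasp_force: 0.0
```

Request:
servo_tool(
  moves=[
    [[0,0,0,0,0,20,1],[0,0,0,0,0,40,1],[0,0,0,0,0,60,1],[0,0,0,0,0,60,1],[0,0,0,0,0,60,1]],
  ],
)

```text
t: 10.0
tool_pos: [0.5886, -0.1551, 0.1413]
tcp_rot: [-179.7, -0.1, 89.8]
ft_force: [0.4, -0.1, 1.2]
gripper_width: 0.0003
grasp_force: 0.0
```

```bash
cat > spoke.py <<'E'
from h import *
import sys
P=np.load("P.npy").reshape(-1,3)
m=(abs(P[:,2]-.038)<.003)&(abs(P[:,0]-.53)<.03)&(P[:,1]>.03); print("stop y",P[m,1].min() if m.any() else None,P[m,1].max() if m.any() else None)
c=viewer.calibration("top"); O=np.array([.5297,-.183])
for u,v in [(636,36),(560,84)]:
    p=pt("top",(u/2.58+170,v/2.58+165),.074,cal=c)[:2]-O; print("spoke",np.degrees(np.arctan2(p[1],p[0])),np.hypot(*p))
m=(abs(P[:,2]-.073)<.006)&(np.hypot(P[:,0]-O[0],P[:,1]-O[1])<.09)&(np.hypot(P[:,0]-O[0],P[:,1]-O[1])>.035)&(P[:,0]>O[0]+.012)
a=np.degrees(np.arctan2(P[m,1]-O[1],P[m,0]-O[0])); h,e=np.histogram(a,range(-90,95,5)); print([(e[i],h[i]) for i in range(len(h)) if h[i]])
for lo in (-40,30): k=(a>lo)&(a<lo+60); print(np.median(a[k]) if k.any() else None)
s=arm.read_state(); print(s["tool_pos"],s["tcp_rot"],s["gripper_width"],s["ft_force"])
E
python3 spoke.py
```

```text
stop y 0.0611298918092979 0.07681911896718424
spoke -10.254436711576236 0.0816287363491822
spoke 61.815658012318686 0.07981601627823198
[(np.int64(-80), np.int64(4)), (np.int64(-75), np.int64(1)), (np.int64(-20), np.int64(4)), (np.int64(-15), np.int64(98)), (np.int64(-10), np.int64(320)), (np.int64(-5), np.int64(149)), (np.int64(0), np.int64(5)), (np.int64(50), np.int64(7)), (np.int64(55), np.int64(131)), (np.int64(60), np.int64(319)), (np.int64(65), np.int64(194)), (np.int64(70), np.int64(4))]
-6.546844007401139
63.21571309060366
[ 0.58857588 -0.15505952  0.14132994] [-1.79745824e+02 -7.10559741e-02  8.98262786e+01] 0.0002845990128720464 [ 0.36083758 -0.06158797  1.16146614]
```

Stop inner face ≈ bed y 0.244, so about 3.04 rad is needed. The spokes stand at −8.5° and 63°. I'll go down between them and push the −8.5° spoke to about −55°.

Request:
servo_tool(
  moves=[
    [[0,0,0,0,1,25,1],[0,0,0,0,1,50,1],[0,0,0,0,1,70,1],[0,0,0,0,1,80,1],[0,0,0,0,1,84,1]],
  ],
)

```text
t: 10.42
tool_pos: [0.5905, -0.1552, 0.0585]
tcp_rot: [-179.9, -0.0, 89.8]
ft_force: [-0.0, 0.0, 0.7]
gripper_width: -0.0
grasp_force: 0.0
```

Request:
servo_tool(
  moves=[
    [[0,0,0,-4,0,0,1],[0,0,0,-9,0,0,1],[0,0,0,-14,0,0,1],[0,0,0,-19,0,0,1],[0,0,0,-24,0,0,1]],
  ],
)

```text
t: 10.83
tool_pos: [0.5914, -0.18, 0.0604]
tcp_rot: [179.9, -0.0, 89.8]
ft_force: [-0.5, 5.3, 3.1]
gripper_width: -0.0003
grasp_force: 2.4
```

Request:
servo_tool(
  moves=[
    [[0,0,0,-5,0,0,1],[0,0,0,-10,0,0,1],[0,0,0,-15,0,0,1],[0,0,0,-20,0,0,1],[0,0,0,-25,0,0,1]],
  ],
)

```text
t: 11.25
tool_pos: [0.5903, -0.2041, 0.0594]
tcp_rot: [-179.9, -0.1, 89.8]
ft_force: [-0.0, 5.2, 2.2]
gripper_width: 0.0004
grasp_force: 2.4
```

Request:
servo_tool(
  moves=[
    [[0,0,0,-5,0,0,1],[0,0,0,-10,0,0,1],[0,0,0,-15,0,0,1],[0,0,0,-20,0,0,1],[0,0,0,-25,0,0,1]],
  ],
)

```text
t: 11.67
tool_pos: [0.5908, -0.2296, 0.0595]
tcp_rot: [180.0, -0.0, 89.8]
ft_force: [1.3, 5.0, 0.6]
gripper_width: -0.0002
grasp_force: 1.9
```

Request:
servo_tool(
  moves=[
    [[0,0,0,4,0,0,1],[0,0,0,6,0,-20,1],[0,0,0,6,0,-45,1],[0,0,0,6,0,-60,1],[0,0,0,6,0,-60,1]],
  ],
)

```text
t: 12.08
tool_pos: [0.5927, -0.2246, 0.1229]
tcp_rot: [179.7, 0.2, 89.8]
ft_force: [0.9, 0.4, 0.5]
gripper_width: 0.0002
grasp_force: 0.0
```

Request:
servo_tool(
  moves=[
    [[0,0,0,30,0,0,1],[0,0,0,60,0,0,1],[0,0,0,90,-1,0,1],[0,0,0,90,-1,0,1]],
  ],
)

```text
t: 12.42
tool_pos: [0.5887, -0.1294, 0.1184]
tcp_rot: [-179.9, -0.1, 90.0]
ft_force: [-0.1, 0.1, -0.3]
gripper_width: -0.0001
grasp_force: 0.0
```

```bash
cat > wh.py <<'E'
from h import *
import sys
s=arm.read_state(); print(s["tool_pos"],s["tcp_rot"],s["ft_force"])
im,d=viewer.get_image("top"); save(sys.argv[1],cv2.resize(im[165:265,300:480],None,fx=4.4,fy=4.4,interpolation=cv2.INTER_CUBIC))
for cam in ("top","wrist"):
    if cam=="wrist": im,d=viewer.get_image(cam)
    c=viewer.calibration(cam); v,u=np.mgrid[0:400,0:640]
    K=c["camera_matrix"]; x=np.stack([(u-K[0,2])/K[0,0],(v-K[1,2])/K[1,1]],-1); t=x.copy()
    for _ in range(20): t=x/(1+c["k1"]*(t**2).sum(-1,keepdims=True))
    R=Ro.from_euler("xyz",c["rotation"],degrees=True).as_matrix()
    P=((np.concatenate([t,np.ones_like(t[...,:1])],-1)*d[...,None])@R.T+c["eye"])[d>0]
    q=P[:,:2]-[.5297,-.183]; r=np.hypot(*q.T)
    m=(abs(P[:,2]-.073)<.006)&(r<.09)&(r>.035)&(q[:,0]>.014)
    a=np.degrees(np.arctan2(q[m,1],q[m,0])); h,e=np.histogram(a,range(-90,95,5)); print(cam,[(int(e[i]),int(h[i])) for i in range(len(h)) if h[i]])
    b=a%72
    if len(b): print(cam,"angle mod 72:",np.degrees(np.angle(np.exp(1j*np.radians(b*5)).mean()))/5%72)
    for l,z in [("jaw_face",.024)]:
        print(l,[np.round(pt(cam,g["xy"],z,cal=c),4) for g in viewer.mark_of(l,cam)[:2]])
E
python3 wh.py crop3
```

```text
[ 0.58871283 -0.12942939  0.11842193] [-1.79863072e+02 -6.57842374e-02  8.99837194e+01] [-0.11042919  0.09906244 -0.28119554]
top []
jaw_face [array([ 0.5256, -0.076 ,  0.024 ])]
wrist [(10, 11), (15, 47), (20, 222), (25, 122)]
wrist angle mod 72: 23.29815351059025
jaw_face [array([ 0.5305, -0.0803,  0.024 ])]
```

Request:
servo_tool(
  moves=[
    [[0,0,0,5,2,20,1],[0,0,0,5,2,40,1],[0,0,0,5,2,55,1],[0,0,0,5,2,61,1],[0,0,0,5,2,61,1]],
  ],
)

```text
t: 13.03
tool_pos: [0.5908, -0.1292, 0.0566]
tcp_rot: [-179.8, -0.0, 89.8]
ft_force: [-0.1, 0.1, -0.7]
gripper_width: 0.0002
grasp_force: 0.0
```

Request:
servo_tool(
  moves=[
    [[0,0,0,-5,0,0,1],[0,0,0,-10,0,0,1],[0,0,0,-15,0,0,1],[0,0,0,-20,0,0,1],[0,0,0,-25,0,0,1]],
  ],
)

```text
t: 13.45
tool_pos: [0.5928, -0.1538, 0.0593]
tcp_rot: [179.9, -0.0, 89.8]
ft_force: [1.6, 4.5, 0.7]
gripper_width: -0.0003
grasp_force: 2.0
```

Request:
servo_tool(
  moves=[
    [[0,0,0,-5,0,0,1],[0,0,0,-10,0,0,1],[0,0,0,-15,0,0,1],[0,0,0,-20,0,0,1],[0,0,0,-25,0,0,1]],
  ],
)

```text
t: 13.87
tool_pos: [0.5925, -0.1788, 0.0587]
tcp_rot: [179.9, 0.0, 89.8]
ft_force: [2.2, 3.5, 2.2]
gripper_width: 0.0
grasp_force: 2.5
```

Request:
servo_tool(
  moves=[
    [[0,0,0,-5,0,0,1],[0,0,0,-10,0,0,1],[0,0,0,-15,0,0,1],[0,0,0,-20,0,0,1],[0,0,0,-25,0,0,1]],
  ],
)

```text
t: 14.28
tool_pos: [0.5905, -0.2032, 0.0579]
tcp_rot: [-179.9, -0.1, 89.8]
ft_force: [-0.2, 6.4, 1.3]
gripper_width: -0.0001
grasp_force: 2.6
```

Request:
servo_tool(
  moves=[
    [[0,0,0,-5,0,0,1],[0,0,0,-10,0,0,1],[0,0,0,-15,0,0,1],[0,0,0,-20,0,0,1],[0,0,0,-25,0,0,1]],
  ],
)

```text
t: 14.7
tool_pos: [0.5912, -0.2285, 0.0581]
tcp_rot: [-179.9, -0.0, 89.8]
ft_force: [1.6, 5.4, 1.4]
gripper_width: 0.0002
grasp_force: 2.1
```

Request:
servo_tool(
  moves=[
    [[0,0,0,4,0,0,1],[0,0,0,6,0,-20,1],[0,0,0,6,0,-45,1],[0,0,0,6,0,-60,1],[0,0,0,6,0,-60,1]],
  ],
)

```text
t: 15.12
tool_pos: [0.5933, -0.2235, 0.1216]
tcp_rot: [179.7, 0.2, 89.8]
ft_force: [-0.3, 0.5, 0.1]
gripper_width: 0.0002
grasp_force: 0.0
```

Request:
servo_tool(
  moves=[
    [[0,0,0,30,0,0,1],[0,0,0,60,0,0,1],[0,0,0,95,3,0,1],[0,0,0,95,3,0,1]],
  ],
)

```text
t: 15.45
tool_pos: [0.5939, -0.1229, 0.1173]
tcp_rot: [-179.9, -0.1, 90.0]
ft_force: [-0.6, -0.1, 0.8]
gripper_width: 0.0002
grasp_force: 0.0
```

```bash
python3 wh.py crop4; sed 's/"w2"/"w5"/' seg2.py > seg5.py; python3 seg5.py|head -3
```

```text
[ 0.59392783 -0.12294921  0.11729474] [-1.79856133e+02 -7.21538734e-02  8.99980031e+01] [-0.64306242 -0.08648052  0.79647512]
top []
jaw_face [array([ 0.7516, -0.1393,  0.024 ]), array([ 0.5266, -0.0649,  0.024 ])]
wrist [(10, 13), (15, 61), (20, 121), (25, 178), (30, 1)]
wrist angle mod 72: 23.846164868325197
jaw_face [array([ 0.5306, -0.0657,  0.024 ])]
[ 0.59466811 -0.12798552  0.11783741] [-1.79956121e+02  2.18885357e-02  8.98371490e+01] 8.992886313306505e-05
board_mid [212.3, 20.8] 0.7 [ 0.5561 -0.0219  0.1178]
jaw_face [219.1, 114.1] 0.79 [ 0.5301 -0.0641  0.024 ]
```

View pics/w5.png

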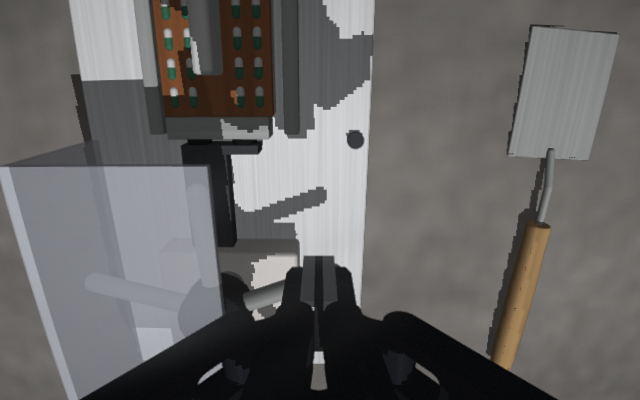

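The jaw now touches the board (row ~120) and about 65° remains. The next spoke stands at 23°, so this is the third stroke, farther out.

Request:
servo_tool(
  moves=[
    [[0,0,0,8,0,15,1],[0,0,0,8,0,35,1],[0,0,0,8,0,50,1],[0,0,0,8,0,59,1],[0,0,0,8,0,59,1]],
  ],
)

```text
t: 16.37
tool_pos: [0.5936, -0.1194, 0.0574]
tcp_rot: [-179.8, -0.0, 89.8]
ft_force: [-0.9, -0.6, 0.3]
gripper_width: -0.0003
grasp_force: 0.0
```

Request:
servo_tool(
  moves=[
    [[0,0,0,-5,1,0,1],[0,0,0,-10,2,0,1],[0,0,0,-15,3,0,1],[0,0,0,-20,3,0,1],[0,0,0,-25,3,0,1]],
  ],
)

```text
t: 16.78
tool_pos: [0.5996, -0.1448, 0.0605]
tcp_rot: [179.8, -0.0, 89.8]
ft_force: [4.4, 5.8, 1.7]
gripper_width: 0.0005
grasp_force: 2.9
```

Request:
servo_tool(
  moves=[
    [[0,0,0,-5,0,0,1],[0,0,0,-10,0,0,1],[0,0,0,-15,0,0,1],[0,0,0,-20,0,0,1],[0,0,0,-25,0,0,1]],
  ],
)

```text
t: 17.2
tool_pos: [0.5993, -0.1696, 0.0603]
tcp_rot: [179.8, -0.0, 89.8]
ft_force: [4.0, 4.6, -0.7]
gripper_width: -0.0001
grasp_force: 2.5
```

Request:
servo_tool(
  moves=[
    [[0,0,0,-3,0,0,1],[0,0,0,-6,0,0,1],[0,0,0,-9,0,0,1],[0,0,0,-12,0,0,1]],
  ],
)

```text
t: 17.53
tool_pos: [0.5989, -0.1815, 0.0602]
tcp_rot: [179.9, -0.0, 89.8]
ft_force: [2.5, 3.9, 1.5]
gripper_width: -0.0
grasp_force: 2.4
```

Request:
servo_tool(
  moves=[
    [[0,0,0,-3,0,0,1],[0,0,0,-6,0,0,1],[0,0,0,-9,0,0,1],[0,0,0,-11,0,0,1]],
  ],
)

```text
t: 17.87
tool_pos: [0.5974, -0.1926, 0.0594]
tcp_rot: [-180.0, -0.0, 89.8]
ft_force: [-0.6, 5.1, 2.2]
gripper_width: -0.0002
grasp_force: 2.2
```

Request:
servo_tool(
  moves=[
    [[0,0,0,-2,0,0,1],[0,0,0,-4,0,0,1],[0,0,0,-4,0,0,1]],
  ],
)

```text
t: 18.12
tool_pos: [0.5975, -0.1967, 0.0591]
tcp_rot: [-180.0, -0.0, 89.8]
ft_force: [-0.3, 2.9, 0.9]
gripper_width: 0.0003
grasp_force: 1.4
```

Request:
servo_tool(
  moves=[
    [[0,0,0,-2,0,0,1],[0,0,0,-4,0,0,1],[0,0,0,-4,0,0,1]],
  ],
)

```text
t: 18.37
tool_pos: [0.5975, -0.2006, 0.0591]
tcp_rot: [-180.0, -0.0, 89.8]
ft_force: [-0.9, 4.3, 0.6]
gripper_width: -0.0003
grasp_force: 1.5
```

Request:
servo_tool(
  moves=[
    [[0,0,0,-2,0,0,1],[0,0,0,-3,0,0,1],[0,0,0,-3,0,0,1]],
  ],
)

```text
t: 18.62
tool_pos: [0.5975, -0.2034, 0.0591]
tcp_rot: [-180.0, -0.0, 89.8]
ft_force: [-1.8, 4.8, 1.2]
gripper_width: 0.0001
grasp_force: 1.7
```

Request:
servo_tool(
  moves=[
    [[0,0,0,-2,0,0,1],[0,0,0,-3,0,0,1],[0,0,0,-3,0,0,1]],
  ],
)

```text
t: 18.87
tool_pos: [0.5977, -0.2064, 0.0592]
tcp_rot: [-180.0, -0.0, 89.8]
ft_force: [-0.4, 3.8, -0.2]
gripper_width: 0.0001
grasp_force: 1.8
```

Request:
servo_tool(
  moves=[
    [[0,0,0,-2,0,0,1],[0,0,0,-3,0,0,1],[0,0,0,-3,0,0,1]],
  ],
)

```text
t: 19.12
tool_pos: [0.5977, -0.2095, 0.0593]
tcp_rot: [-180.0, -0.0, 89.8]
ft_force: [-0.5, 4.4, 0.1]
gripper_width: -0.0002
grasp_force: 1.8
```

Request:
servo_tool(
  moves=[
    [[0,0,0,-2,0,0,1],[0,0,0,-3,0,0,1],[0,0,0,-3,0,0,1]],
  ],
)

```text
t: 19.37
tool_pos: [0.5979, -0.2126, 0.0594]
tcp_rot: [180.0, 0.0, 89.8]
ft_force: [-0.2, 4.1, 0.1]
gripper_width: 0.0001
grasp_force: 1.8
```

Request:
servo_tool(
  moves=[
    [[0,0,0,-2,0,0,1],[0,0,0,-3,0,0,1],[0,0,0,-3,0,0,1]],
  ],
)

```text
t: 19.62
tool_pos: [0.598, -0.2157, 0.0594]
tcp_rot: [180.0, 0.0, 89.8]
ft_force: [0.2, 4.2, 1.5]
gripper_width: -0.0002
grasp_force: 1.8
```

Request:
servo_tool(
  moves=[
    [[0,0,0,-2,-1,0,1],[0,0,0,-3,-2,0,1],[0,0,0,-3,-2,0,1]],
  ],
)

```text
t: 19.87
tool_pos: [0.5958, -0.2186, 0.0594]
tcp_rot: [180.0, 0.0, 89.8]
ft_force: [0.6, 4.6, 1.2]
gripper_width: -0.0
grasp_force: 1.8
```

Request:
servo_tool(
  moves=[
    [[0,0,0,-2,-1,0,1],[0,0,0,-3,-2,0,1],[0,0,0,-3,-2,0,1]],
  ],
)

```text
t: 20.12
tool_pos: [0.594, -0.2218, 0.0594]
tcp_rot: [179.9, 0.0, 89.8]
ft_force: [2.3, 3.7, 0.4]
gripper_width: -0.0001
grasp_force: 1.7
```

Request:
servo_tool(
  moves=[
    [[0,0,0,4,0,0,1],[0,0,0,6,0,-20,1],[0,0,0,6,0,-45,1],[0,0,0,6,0,-60,1],[0,0,0,6,0,-60,1]],
  ],
)

```text
t: 20.53
tool_pos: [0.5958, -0.2166, 0.1229]
tcp_rot: [179.7, 0.2, 89.8]
ft_force: [1.3, -0.7, 0.7]
gripper_width: 0.0001
grasp_force: 0.0
```

Request:
servo_tool(
  moves=[
    [[0,0,0,30,0,0,1],[0,0,0,60,0,0,1],[0,0,0,95,0,0,1],[0,0,0,95,0,0,1]],
  ],
)

```text
t: 20.87
tool_pos: [0.5929, -0.116, 0.1184]
tcp_rot: [-179.9, -0.1, 90.0]
ft_force: [0.1, 0.2, 0.4]
gripper_width: -0.0003
grasp_force: 0.0
```

```bash
python3 wh.py crop5; sed 's/"w2"/"w6"/' seg2.py > seg6.py; python3 seg6.py|head -3
python3 - <<'E'
from h import *
P=np.load("P.npy"); im=np.load("im.npy").astype(int)
m=(abs(P[...,2]-.03)<.004)&(abs(P[...,0]-.53)<.05)&(P[...,1]>-.12)&(P[...,1]<.06)&(im[...,0]>im[...,2]*1.4)
print("board -y end",np.percentile(P[m][:,1],1), "x",P[m][:,0].min(),P[m][:,0].max())
im,_=viewer.get_image("top");c=viewer.calibration("top")
save("crop6",cv2.resize(im[180:270,300:400],None,fx=6,fy=6,interpolation=cv2.INTER_CUBIC))
E
```

```text
[ 0.59288681 -0.11603222  0.11841656] [-1.79870203e+02 -6.11197690e-02  8.99995264e+01] [0.13317668 0.23557783 0.37682183]
top []
jaw_face [array([ 0.5311, -0.0558,  0.024 ])]
wrist [(-45, 33), (15, 6), (20, 53), (25, 112), (30, 213), (35, 14)]
wrist angle mod 72: 29.98450450749423
jaw_face [array([ 0.5316, -0.0496,  0.024 ])]
[ 0.59393235 -0.12099477  0.11894144] [-1.79981036e+02  2.81631970e-02  8.98410277e+01] 0.00020991323929965696
board_mid [212.5, 9.8] 0.93 [ 0.5557 -0.0112  0.1189]
jaw_face [221.0, 101.9] 0.63 [ 0.531  -0.0495  0.024 ]
board -y end -0.049486213834991126 x 0.49593068965381126 0.5668391801690623
```

View pics/crop6.png

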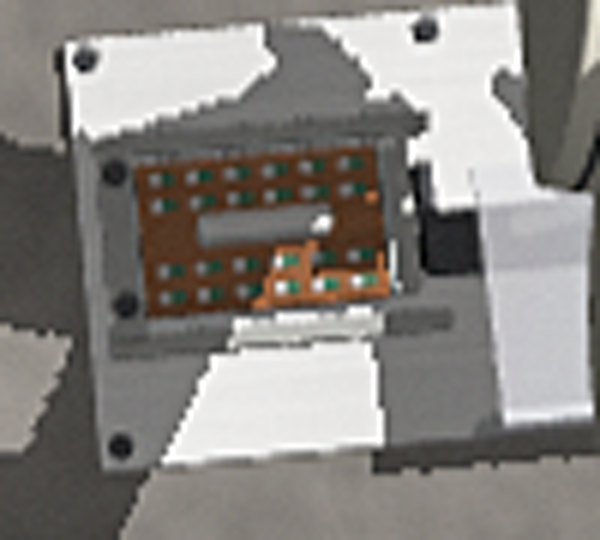

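The board's +y end (left in the crop, x≈140) is at the stop, with about 1 mm of slack left. The next spoke stands at ~29°, so final tightening starts there.

Request:
servo_tool(
  moves=[
    [[0,0,0,6,-3,15,1],[0,0,0,6,-3,35,1],[0,0,0,6,-3,50,1],[0,0,0,6,-3,60,1],[0,0,0,6,-3,60,1]],
  ],
)

```text
t: 21.83
tool_pos: [0.5896, -0.1143, 0.0573]
tcp_rot: [-179.8, -0.0, 89.8]
ft_force: [-0.0, 0.6, 0.6]
gripper_width: 0.0001
grasp_force: 0.0
```

Request:
servo_tool(
  moves=[
    [[0,0,0,-3,0,0,1],[0,0,0,-5,0,0,1],[0,0,0,-7,0,0,1],[0,0,0,-8,0,0,1]],
  ],
)

```text
t: 22.17
tool_pos: [0.5917, -0.123, 0.0603]
tcp_rot: [179.9, 0.0, 89.8]
ft_force: [-0.2, -0.2, 0.4]
gripper_width: 0.0002
grasp_force: 0.0
```

Request:
servo_tool(
  moves=[
    [[0,0,0,-2,0,0,1],[0,0,0,-4,0,0,1],[0,0,0,-4,0,0,1]],
  ],
)

```text
t: 22.42
tool_pos: [0.5912, -0.1268, 0.0596]
tcp_rot: [180.0, 0.0, 89.8]
ft_force: [0.7, 0.9, 0.1]
gripper_width: -0.0
grasp_force: 0.0
```

Request:
servo_tool(
  moves=[
    [[0,0,0,-2,0,0,1],[0,0,0,-3,0,0,1],[0,0,0,-3,0,0,1]],
  ],
)

```text
t: 22.67
tool_pos: [0.591, -0.1296, 0.0593]
tcp_rot: [180.0, 0.0, 89.8]
ft_force: [-0.4, -0.9, 0.2]
gripper_width: -0.0002
grasp_force: 0.0
```

Request:
servo_tool(
  moves=[
    [[0,0,0,-2,0,0,1],[0,0,0,-3,0,0,1],[0,0,0,-3,0,0,1]],
  ],
)

```text
t: 22.92
tool_pos: [0.591, -0.1324, 0.0593]
tcp_rot: [-180.0, -0.0, 89.8]
ft_force: [0.6, 2.8, 0.4]
gripper_width: -0.0
grasp_force: 0.5
```

Request:
servo_tool(
  moves=[
    [[0,0,0,-2,0,0,1],[0,0,0,-3,0,0,1],[0,0,0,-3,0,0,1]],
  ],
)

```text
t: 23.17
tool_pos: [0.5911, -0.1352, 0.0594]
tcp_rot: [180.0, -0.0, 89.8]
ft_force: [1.4, 4.0, 0.5]
gripper_width: 0.0
grasp_force: 1.8
```

Request:
servo_tool(
  moves=[
    [[0,0,0,-1,0,0,1],[0,0,0,-2,0,0,1],[0,0,0,-2,0,0,1]],
  ],
)

```text
t: 23.42
tool_pos: [0.591, -0.1374, 0.0594]
tcp_rot: [180.0, -0.0, 89.8]
ft_force: [1.3, 5.1, 0.6]
gripper_width: -0.0004
grasp_force: 1.8
```

Request:
servo_tool(
  moves=[
    [[0,0,0,-1,0,0,1],[0,0,0,-2,0,0,1],[0,0,0,-2,0,0,1]],
  ],
)

```text
t: 23.67
tool_pos: [0.5911, -0.1396, 0.0594]
tcp_rot: [180.0, 0.0, 89.8]
ft_force: [1.1, 4.4, 1.7]
gripper_width: -0.0001
grasp_force: 1.9
```

Request:
servo_tool(
  moves=[
    [[0,0,0,-1,0,0,1],[0,0,0,-2,0,0,1],[0,0,0,-2,0,0,1]],
  ],
)

```text
t: 23.92
tool_pos: [0.5912, -0.1413, 0.0594]
tcp_rot: [180.0, -0.0, 89.8]
ft_force: [1.9, 6.4, 0.9]
gripper_width: 0.0001
grasp_force: 2.4
```

Request:
servo_tool(
  moves=[
    [[0,0,0,-1,0,0,1],[0,0,0,-2,0,0,1],[0,0,0,-2,0,0,1]],
  ],
)

```text
t: 24.17
tool_pos: [0.5915, -0.143, 0.0595]
tcp_rot: [179.9, -0.0, 89.8]
ft_force: [3.4, 6.0, 1.7]
gripper_width: -0.0001
grasp_force: 3.1
```

Request:
servo_tool(
  moves=[
    [[0,0,0,-1,0,0,1],[0,0,0,-2,0,0,1],[0,0,0,-2,0,0,1]],
  ],
)

```text
t: 24.42
tool_pos: [0.5918, -0.1447, 0.0596]
tcp_rot: [179.9, -0.0, 89.8]
ft_force: [3.1, 10.0, 1.7]
gripper_width: -0.0002
grasp_force: 3.8
```

Request:
servo_tool(
  moves=[
    [[0,0,0,-1,0,0,1],[0,0,0,-2,0,0,1],[0,0,0,-2,0,0,1],[0,0,0,-2,0,0,1]],
  ],
)

```text
t: 24.75
tool_pos: [0.5919, -0.1464, 0.0596]
tcp_rot: [179.9, -0.1, 89.8]
ft_force: [4.0, 10.0, 0.9]
gripper_width: 0.0002
grasp_force: 4.4
```

Snug: the push climbed from about 4 to 10.5 N near the spoke tip. I'll back off, lift and check.

Request:
servo_tool(
  moves=[
    [[0,0,0,3,0,0,1],[0,0,0,10,0,0,1],[0,0,0,12,0,-20,1],[0,0,0,12,0,-50,1],[0,0,0,12,0,-85,1]],
  ],
)

```text
t: 25.17
tool_pos: [0.5891, -0.1352, 0.1432]
tcp_rot: [-179.7, -0.0, 89.8]
ft_force: [0.9, -0.5, 0.8]
gripper_width: 0.0001
grasp_force: 0.0
```

Request:
servo_tool(
  moves=[
    [[0,0,0,40,-5,-10,1],[0,0,0,80,-20,-40,1],[0,0,0,112,-40,-60,1],[0,0,0,112,-60,-60,1],[0,0,0,112,-60,-60,1]],
  ],
)

```text
t: 25.58
tool_pos: [0.5279, -0.0214, 0.2056]
tcp_rot: [-179.9, 0.0, 90.0]
ft_force: [0.1, -0.1, 0.1]
gripper_width: -0.0001
grasp_force: 0.0
```

```bash
sed 's/"w2"/"w7"/' seg2.py > seg7.py; python3 seg7.py|head -5
python3 - <<'E'
from h import *
P=np.load("P.npy"); im=np.load("im.npy").astype(int)
m=(abs(P[...,2]-.03)<.004)&(abs(P[...,0]-.53)<.05)&(P[...,1]>-.12)&(P[...,1]<.07)&(im[...,0]>im[...,2]*1.4)
print(cv2.minAreaRect((P[m][:,:2]*1000).astype(np.float32)),P[m][:,2].mean(),P[m][:,2].std())
q=P[...,:2]-[.5297,-.183]; r=np.hypot(q[...,0],q[...,1]); k=(abs(P[...,2]-.073)<.006)&(r<.09)&(r>.035)&(q[...,0]>.014)
b=np.degrees(np.arctan2(q[k][:,1],q[k][:,0])); print("spokes",np.median(b[b>-10]) if (b>-10).any() else b)
E
```

```text
[ 0.52785106 -0.02138063  0.20558365] [-1.79941354e+02  3.00773655e-02  8.99772724e+01] -0.00011151459957447673
board_mid [323.0, 147.2] 0.63 [0.5299 0.0375 0.2056]
jaw_face [321.4, 201.3] 0.75 [ 0.5308 -0.0481  0.024 ]
guard [331.0, 363.3] 0.68 [ 0.5395 -0.1815  0.092 ]
guard [321.7, 147.4] 0.38 [0.5303 0.0167 0.092 ]
((531.710693359375, 5.815483093261719), (109.86480712890625, 69.60232543945312), 89.76034545898438) 0.030270116115026172 0.0007347381107393084
spokes []
```

View pics/w7.png

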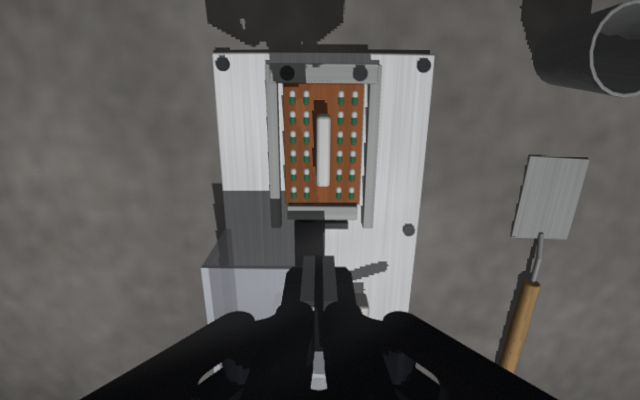

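The board (284–363, 82–205) is flat (top at 0.0303), square (89.8°) and clamped between jaw and stop, and the arm is clear. Handing in.

```bash
python3 -c "
from workcell import arm
print(arm.hand_in())"
```

```text
the job is handed in; nothing more can be done
None
```

I laid the brown board flat and square in the channel, wound the jaw snug by pushing four spokes in turn, moved the arm clear and handed the job in at about 26 s. The peak push I read was about 11 N, and the clamp force after release was inferred from that rather than measured.

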